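# Set out the candlestick and shut the riser's tray

### The job

Take the brass candlestick off the pull-out tray of the wooden riser (its head is under the riser's roof, so you must first take it by the foot end), lay it down flat on the bare table and let go; then pinch it by its head and, with its foot pressed on the table, tip it up between your fingers until it is upright. Stand it on its foot in the middle of the square coaster, and push the tray home under the riser until it clicks fully shut. Leave the mug, the remote control, the card box and the jar standing where they are.

Things in the scene. Friction and masses are not known exactly. Their poses are not given: they have to be found in the camera images.
- candlestick: Brass candlestick 150 long, 0.22 kg, foot-heavy (mass centre 55 from the foot). Origin: centre of the foot's underside; z runs foot to head. Foot 44 x 44 (z 0-12), stem 18 x 18 (z 12-122), head 30 x 30 (z 122-150), square, faces aligned. Starts flat on the tray, foot near the tray's front, head inside the riser. Lying, the origin is 22.5 and the head end's centre 15 above the support.
- candlestick_head (a point): Centre of the candlestick's head end face.
- riser: Fixed brown wooden riser (low bench, open front). Origin on the table, on its centre line, 50 in front of its open face; x points into it, y along the face. It fills x 50 to 255, y -105 to 105, to z 105; roof 12 thick (underside z 93), inner width 186. Books and a plant on the roof's rear (x over 130), up to z 185.
- tray (a joint): Pull-out tray of the riser, m: 0 home, 0.14 fully out along the riser's -x. Starts 0.115 to 0.13 out. Floor top z 12, side walls to z 32, inner width 160; front panel 10 thick, 184 wide, top z 34, its outer face at riser x = 45 mm - opening. Friction about 1.2 N; from 12 mm a sprung catch needs about 5 N, then snaps it home from 3 mm.
- tray_handle (a point): Middle of the bar handle on the tray's front (35 in front of the panel's outer face), z 20; a steel bar about 10 thick and 90 long along the riser's y, that can be pushed.
- square_coaster: Fixed grey stone square coaster 110 x 110 x 6. Origin: centre of its underside, on the table; axes along its sides.
- mug: White mug, radius 38, 85 tall, handle to its +y out to about 75. Origin: centre of its underside.
- remote: Black remote control 42 (x) x 160 (y) x 18 tall, lying near the square coaster. Origin: centre of its underside.
- card_box: Box of playing cards 64 (x) x 90 (y) x 22 tall, lying flat. Origin: centre of its underside.
- jar: Amber jar with a wooden lid, radius 33, 70 tall. Origin: centre of its underside.
There are look-alikes about, which are no part of the job. Leave any green look-alike of the square_coaster alone.

How it is judged:
On the way, in this order (a step that is already met when the one before it is completed fails the run):
1. the candlestick lies flat on the table, let go and at rest (angle between candlestick's own z axis and vertical between 1.3 and 1.8 rad and height (world z) of candlestick below 0.027 m and linear speed of candlestick below 0.02 m/s and contact force between the fingers and candlestick below 0.05 N), for 0.2 s.
2. pinched in the fingers its foot down on the table or coaster (within some mm), it has been tipped up to within 35 degrees of upright (angle between candlestick's own z axis and vertical below 0.6 rad and contact force between the fingers and candlestick above 1 N and height (world z) of candlestick below 0.02 m), for 0.1 s.
At the end, for the whole second after the job is handed in: The candlestick stands upright (within 0.08 rad) on its foot on the square coaster, its centre within 25 mm of the coaster's, released and at rest, and the tray is home (within 3 mm) (angle between candlestick's own z axis and vertical below 0.08 rad and horizontal distance between candlestick and square_coaster below 0.025 m and height (world z) of candlestick below 0.01 m and value of joint tray below 0.003 m and linear speed of candlestick below 0.02 m/s and contact force between the fingers and candlestick below 0.05 N); the robot touches nothing.
It fails at once if the mug, remote control, card box or jar is pushed more than 30 mm or tipped over (distance of any of mug, remote, card_box, jar from where it was at the start of the episode above 0.03 m or angle between any of mug, remote, card_box, jar's own z axis and vertical above 0.5 rad).
It also fails if it takes over 72 s, if anything falls off the work surface, if the arm or the gripper's body presses on something with over 40 N, if the wrist force passes 120 N, or if a joint passes its speed limit or range.

### The arm

A 7-joint arm with a two-finger parallel gripper is mounted at the origin on the work surface. World frame = base frame: x ahead of the robot, y to its left, z up, the work surface at z = 0. Lengths are in m, angles in rad, forces in N, time in s.
With the tool pointing down it reaches from about 0.425 to 0.875 m from the base axis. Payload 4.7 kg.
Tool frame: the origin (TCP) lies at the very end of the fingers, on their centre line; the grasp point (between the pads) lies 19 mm behind it; z points along the fingers, y is the line along which they close (so a half turn about z gives the same grasp; the last joint's range is limited). The gripper opens to 85 mm and grips with 20 to 120 N. Pads are 22 mm wide; open, the fingers measure 114 mm over their backs; the gripper's body (76 mm by 85 mm) begins 54 mm behind the grasp point. The pads swing forward as they close: fully open they stand 13 mm farther back than shut.
Start: joints at [-1.203, 0.321, -0.07, 1.45, 0.023, 1.371, -0.057], TCP at [0.225, 0.61, 0.231] pointing down, gripper open.
Joint ranges: [-2.86, 2.86], [-0.3, 2.09], [-1.38, 1.24], [0.06, 2.45], [-1.56, 4.7], [0.09, 2.05], [-2.69, 2.69]. Speed limits (rad/s): [2.57, 2.57, 3.14, 3.14, 3.14, 3.14, 3.14].

### API

Orientations are given as a unit quaternion [x, y, z, w].
In Python, from workcell import status, optics, hand_in gives the robot as it stands.
- The arm moves only by the tool jog_arm, never from a script. Its argument "motion" is a list that holds one entry, the list of rows, each a list of 5 numbers: the closure in counts, from 0 (fully open) to 255 (shut), then the shift along the tool's x, y, z in units of 30 mm (1.0 is 30 mm), then the turn about the tool's z in degrees. A call has 1 to 12 rows; each row shifts and turns the commanded pose from where the row before left it, along the tool's axes as they then stand; what a row does not reach is not made up. A row lasts 1/10 s, in which the tool goes at most 50 mm and 8.59 degrees, less where a joint would pass 70% of its speed; a pose out of reach is approached as far as the arm can. A call is refused whole if a number of a shift passes 1 or a number of a turn 8.59, either way. A call with a gripper value outside its range is refused whole. The fingers move at their own pace and stop on an object; "grip_force" is the grip in N (left out, the last holds). Time passes only in rows, so rows that do not move let the fingers close. It gives the time, the measured TCP pose, the force, the opening and the grip force at its end, in the units of the state.
- status.get_obs(): the state, without advancing time (a new reading comes with each control period).
- optics.read_camera(name): name is "side" or "top"; returns a dict with "image" (480x640x3 uint8, red, green, blue), "z_map" (480x640 float32, m along the optical axis (not along the pixel's ray), 0 where there is no reading), "mtx" (3x3 intrinsics, pixels), "pose" (4x4, takes a point from camera to world coordinates). Camera axes: x right, y down, z forward; pixel columns grow to the right and rows downward; lengths in m; the calibration is good to about 2 mm. A picture is of the moment at which its call begins.
- hand_in(): hands the job in; it is judged then, once.
The state is a dict: "time": time; "qpos": joint angles; "joint_velocities": joint speeds; "joint_efforts": joint torques, N m; "tcp_pos": TCP position; "ee_rot": TCP orientation; "wrist_force": force on the tool from outside, world axes, zero at the start; "wrist_torque": the same for the moment, N m; "gripper_width": finger opening in m; "finger_force": force on a finger pad.
Only numpy, scipy, OpenCV 4.12 (cv2) and the standard library are available. Lean on these libraries where they do the work, as an engineer would, in place of code of your own. Each camera call takes 0.05 s, during which the arm holds its last target. There are 200 camera calls.

## Working session

There is one attempt and no reset: what is moved stays moved. The work goes in short steps, Python scripts to look and compute and a tool call to move; the robot and the scene stay as the last step left them, time stands still between calls to the robot, and variables do not carry over. Pictures are saved under pics/ and viewed, at most 10 in all, crops included, and the job is handed in when it is done.

Besides the shell and the picture viewer there is one more tool, called after "Call:" as name([rows], argument=value, ...), one row to a line, values as JSON. jog_arm: Moves the arm, as the interface text tells. Its arguments: {"type":"object","properties":{"motion":{"type":"array","items":{"type":"array","items":{"type":"array","items":{"type":"number"}}}},"grip_force":{"type":"number"}},"required":["motion"]}

```bash
mkdir -p pics; ls; python3 - <<'E'
from workcell import status, optics
import cv2, numpy as np
for n in ("top","side"):
    c=optics.read_camera(n); cv2.imwrite(f"pics/{n}0.png",c["image"][:,:,::-1])
    np.savez(f"{n}0.npz",**c)
    print(n,c["mtx"].round(1).tolist(),c["pose"].round(3).tolist())
o=status.get_obs(); print(o)
E
```

```text
pics
top [[440.6, 0.0, 322.4], [0.0, 440.6, 241.3], [0.0, 0.0, 1.0]] [[-0.028, -0.983, 0.182, 0.322], [-1.0, 0.028, -0.001, 0.069], [-0.005, -0.182, -0.983, 0.915], [0.0, 0.0, 0.0, 1.0]]
side [[568.2, 0.0, 321.7], [0.0, 568.2, 233.0], [0.0, 0.0, 1.0]] [[0.998, -0.044, 0.054, 0.393], [-0.069, -0.74, 0.669, -0.821], [0.01, -0.671, -0.742, 1.024], [0.0, 0.0, 0.0, 1.0]]
{'time': 0.1, 'qpos': array([-1.20289707,  0.32175433, -0.07007738,  1.45156599,  0.02259303,
        1.37084061, -0.05685883]), 'joint_velocities': array([ 0.00081767, -0.00202759,  0.00077892, -0.00195846, -0.00114053,
        0.00097304, -0.00121052]), 'joint_efforts': array([-4.51075678e-06, -4.94877970e+01, -3.84110101e-01, -3.15214777e+01,
        1.27975509e-02,  7.37035414e-03, -1.73507306e-05]), 'tcp_pos': array([0.22507555, 0.60925248, 0.23032278]), 'ee_rot': array([ 1.75948364e-01,  9.84398994e-01, -8.83823537e-04, -1.11403456e-04]), 'wrist_force': array([-0.41104076, -0.46923531,  0.25432634]), 'wrist_torque': array([ 0.00877819, -0.02781627,  0.02734927]), 'finger_force': 0.0, 'gripper_width': 0.08534650894244575}
```

View pics/top0.png

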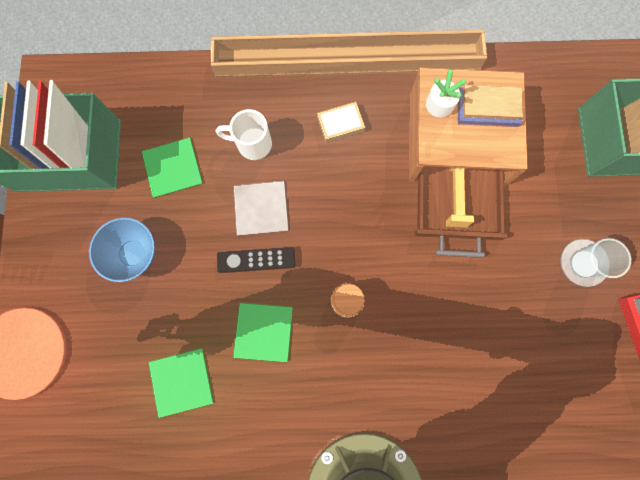

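View pics/side0.png

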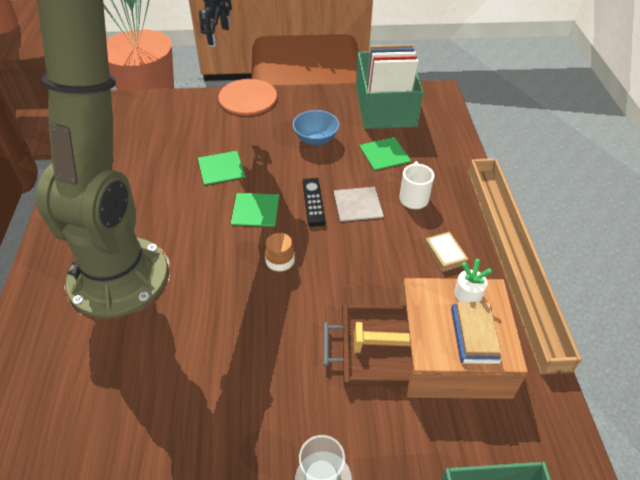

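The top view shows the brass candlestick at (460,197) with its foot at (460,220) and its head under the riser roof. The tray handle is at (461,253). The grey coaster is at (261,208), and the green look-alikes are at (172,168), (263,332) and (181,383). The remote is at (256,260), the mug at (250,135), the jar at (347,300) and the card box at (341,121). The only yellow candlestick-like thing is the one on the tray; the books at (490,105) are also yellowish.

```bash
cat > h.py <<'E'
import numpy as np, cv2
from scipy.spatial.transform import Rotation as R
def ray(c,uv,z):
    uv=np.atleast_2d(uv).astype(float); K=c["mtx"];P=c["pose"]
    d=np.c_[(uv[:,0]-K[0,2])/K[0,0],(uv[:,1]-K[1,2])/K[1,1],np.ones(len(uv))]@P[:3,:3].T
    return P[:3,3]+d*((z-P[2,3])/d[:,2])[:,None]
def cloud(c):
    v,u=np.mgrid[:480,:640]; z=c["z_map"];K=c["mtx"];P=c["pose"]
    p=np.stack([(u-K[0,2])/K[0,0]*z,(v-K[1,2])/K[1,1]*z,z],-1)@P[:3,:3].T+P[:3,3]
    p[z==0]=np.nan; return p
def rect(m,box):
    x0,y0,x1,y1=box; k=np.zeros_like(m,np.uint8); k[y0:y1,x0:x1]=m[y0:y1,x0:x1]
    cs,_=cv2.findContours(k,cv2.RETR_EXTERNAL,cv2.CHAIN_APPROX_NONE); return max(cs,key=cv2.contourArea)[:,0]
def brass(c):
    h=cv2.cvtColor(c["image"],cv2.COLOR_RGB2HSV)
    return ((h[...,0]>18)&(h[...,0]<32)&(h[...,1]>120)&(h[...,2]>110))
def fit(p): # xy points -> rect
    (x,y),(w,h),a=cv2.minAreaRect((p[:,:2]*1000).astype(np.float32)); return np.round([x,y,w,h,a],1)
E
python3 - <<'E'
from h import *
c=dict(np.load("top0.npz")); s=dict(np.load("side0.npz"))
P=cloud(c); hs=cv2.cvtColor(c["image"],cv2.COLOR_RGB2HSV)
m=brass(c); k=rect(m,(430,160,490,235)); print("cand px",k.min(0),k.max(0))
mm=np.zeros(m.shape,bool); mm[160:235,430:490]=m[160:235,430:490]
p=P[mm]; p=p[~np.isnan(p).any(1)]
f=p[p[:,2]>.048]; print("foot top",len(f),f.min(0),f.max(0),fit(f))
for x in np.arange(f[:,0].max()+.01,p[:,0].max(),.015):
    q=p[abs(p[:,0]-x)<.004]; print("slice",x,q.mean(0) if len(q) else 0)
g=(hs[...,1]<70)&(hs[...,2]>120)
print("coaster",fit(ray(c,rect(g,(222,170,300,242)),.006)))
d=hs[...,2]<75
print("remote",fit(ray(c,rect(d,(205,240,305,280)),.018)))
gh=(hs[...,1]<90)&(hs[...,2]>60)
print("handle",fit(ray(c,rect(gh,(430,246,495,262)),.023)))
# roof
r=P[60:185,405:535].reshape(-1,3); r=r[(abs(r[:,2]-.105)<.006)]; print("roof",fit(r))
for n,b,z in (("mug",(225,100,280,170),(.06,.1)),("jar",(325,275,370,325),(.06,.08)),("cards",(310,95,370,145),(.016,.03))):
    q=P[b[1]:b[3],b[0]:b[2]].reshape(-1,3); q=q[(q[:,2]>z[0])&(q[:,2]<z[1])]; print(n,fit(q))
im=c["image"][150:270,400:540,::-1]; cv2.imwrite("pics/crop0.png",cv2.resize(im,None,fx=5,fy=5,interpolation=cv2.INTER_CUBIC))
E
```

```text
cand px [455 202] [456 214]
foot top 27 [ 0.51371324 -0.23495114  0.05070035] [ 0.52773361 -0.19019192  0.05730165] [ 520.8 -212.5   45.1   12.7   85.5]
slice 0.5377336051254111 [ 0.53742574 -0.20533954  0.04059377]
slice 0.5527336051254111 [ 0.55276572 -0.21443799  0.03926509]
slice 0.5677336051254112 [ 0.56715306 -0.22156953  0.03852655]
slice 0.5827336051254112 [ 0.58289873 -0.2148835   0.03638963]
slice 0.5977336051254112 [ 0.59767097 -0.20980999  0.03671592]
slice 0.6127336051254112 [ 0.61243084 -0.21495419  0.03750241]
slice 0.6277336051254112 [ 0.62852966 -0.21708508  0.03584613]
coaster [567.7 198.3 111.  110.1   3.9]
remote [453.4 206.1  39.2 156.4   2.3]
handle [ 459.1 -212.4   98.    20.7   88.4]
roof [ 713.2 -233.8  210.7  207.2   85.5]
mug [714.  212.   76.6  74.4  39.1]
jar [365.9  21.7  55.5  57.1  88.2]
cards [754.4  21.3  66.6  90.3  15.9]
```

View pics/crop0.png

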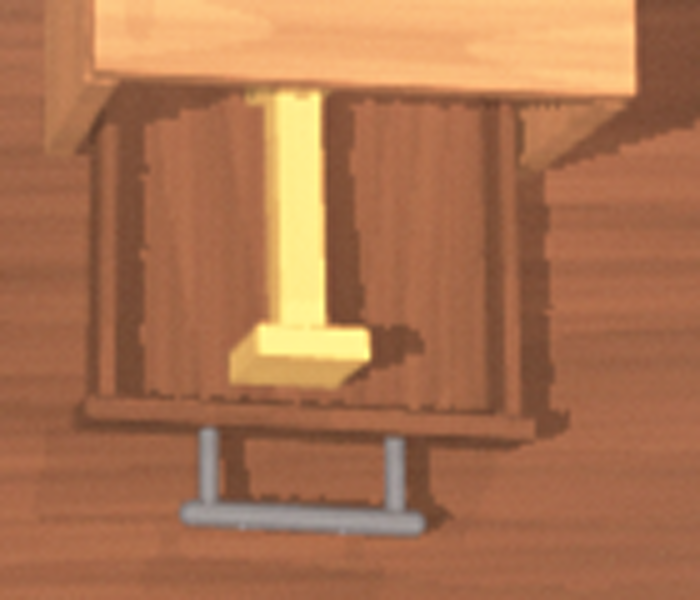

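```bash
python3 - <<'E'
from h import *
c=dict(np.load("top0.npz"))
def w(x,y,z): return (ray(c,[[400+x/5-.4,150+y/5-.4]],z)[0]*1000).round(1)[:2]
for n,a,b,z in (("roof edge",(93,77),(635,95),.105),("handle",(185,514),(420,524),.022),("panel top",(85,400),(535,424),.034),
 ("foot front",(242,356),(358,360),.0565),("foot back",(258,323),(372,326),.0565),("stem L",(274,320),(273,95),.042),("stem R",(327,325),(325,95),.042)):
    A,B=w(*a,z),w(*b,z); d=B-A; print(n,A,B,"mid",(A+B)/2,"len",np.hypot(*d).round(1),"ang",np.degrees(np.arctan2(d[1],d[0])).round(1))
E
```

```text
roof edge [ 616.4 -120.4] [ 603.  -328.1] mid [ 609.7  -224.25] len 208.1 ang -93.7
handle [ 457.7 -164.8] [ 450.8 -260.5] mid [ 454.25 -212.65] len 95.9 ang -94.1
panel top [ 504.  -124.5] [ 488.8 -306.7] mid [ 496.4 -215.6] len 182.8 ang -94.8
foot front [ 515.5 -183.3] [ 512.5 -229.3] mid [ 514.  -206.3] len 46.1 ang -93.7
foot back [ 528.8 -190.8] [ 526.3 -236.2] mid [ 527.55 -213.5 ] len 45.5 ang -93.2
stem L [ 533.4 -201.7] [ 629.3 -209.2] mid [ 581.35 -205.45] len 96.2 ang -4.5
stem R [ 530.7 -223.1] [ 628.7 -230.8] mid [ 579.7  -226.95] len 98.3 ang -4.5
```

The crop confirms the brass candlestick, foot top at crop (310,340), stem running under the roof at (298,92), and the handle bar at (300,518). I'll turn to the candlestick's axis (about -4.5°) and traverse high.

Call:
jog_arm([
  [[0,0,0,0,-7.85],[0,0,0,0,-7.85],[0,-1,-1,0,0],[0,-1,-1,0,0],[0,-1,-1,0,0],[0,-1,-1,0,0],[0,-1,-1,0,0],[0,-1,-1,0,0],[0,-1,-1,0,0],[0,-1,-1,0,0],[0,-1,-1,0,0],[0,-1,-1,0,0]],
])

```text
time: 1.3
tcp_pos: [0.501, 0.2852, 0.231]
ee_rot: [0.04, 0.999, -0.0, -0.0]
wrist_force: [-0.2, 0.1, -0.6]
gripper_width: 0.0854
finger_force: 0.0
```

Call:
jog_arm([
  [[0,-1,-1,0,0],[0,-1,-1,0,0],[0,0,-1,0,0],[0,0,-1,0,0],[0,0,-1,0,0],[0,0,-1,0,0],[0,0,-1,0,0],[0,0,-1,0,0],[0,0,-1,0,0],[0,0,-1,0,0],[0,0,-1,0,0],[0,0,-1,0,0]],
])

```text
time: 2.5
tcp_pos: [0.531, -0.078, 0.231]
ee_rot: [0.04, 0.999, 0.0, -0.0]
wrist_force: [0.7, -0.5, 0.5]
gripper_width: 0.0855
finger_force: 0.0
```

```bash
cat >> h.py <<'E'
def go(x,y,z,yaw=None):
    "units of tool shift to reach a target (mm); yaw = world direction of tool y, deg"
    from workcell import status
    o=status.get_obs(); M=R.from_quat(o["ee_rot"]).as_matrix(); p=o["tcp_pos"]*1000
    yw=np.degrees(np.arctan2(M[1,1],M[0,1]))
    print("t",round(o["time"],2),"tcp",p.round(1),"yaw",yw.round(2),"w",round(o["gripper_width"]*1000,1),"F",o["wrist_force"].round(1),"pad",round(float(o["finger_force"]),2),"tilt",np.degrees(np.arccos(-M[2,2])).round(2))
    if yaw is not None:
        print("turn",round(yw-yaw,2)); t=np.radians(yaw); M=np.array([[-np.sin(t),np.cos(t),0],[np.cos(t),np.sin(t),0],[0,0,-1]])
    print("units",(M.T@(np.array([x,y,z])-p)/30).round(2))
E
python3 -c "
from h import *; go(550,-213.5,100,85.5)"
```

```text
t 2.5 tcp [531. -78. 231.] yaw 85.43 w 85.5 F [ 0.7 -0.5  0.5] pad 0.0 tilt 0.03
turn -0.07
units [-0.99 -4.45  4.37]
```

Call:
jog_arm([
  [[0,-0.99,-1,0,0],[0,0,-1,0,0],[0,0,-1,0,0],[0,0,-1,0,0],[0,0,-0.45,1,0],[0,0,0,1,0],[0,0,0,1,0],[0,0,0,1,0],[0,0,0,1,0],[0,0,0,0,0]],
])

```text
time: 3.5
tcp_pos: [0.5468, -0.2109, 0.0767]
ee_rot: [0.04, 0.999, 0.001, -0.005]
wrist_force: [-0.8, -0.2, -1.1]
gripper_width: 0.0855
finger_force: 0.0
```

```bash
python3 - <<'E'
from h import *; from workcell import optics
go(550,-213.5,16,85.5)
c=optics.read_camera("side"); cv2.imwrite("pics/s1.png",cv2.resize(c["image"][270:420,280:480,::-1],None,fx=4,fy=4))
E
```

```text
t 3.5 tcp [ 546.8 -210.9   76.7] yaw 85.43 w 85.5 F [-0.8 -0.2 -1.1] pad 0.0 tilt 0.53
turn -0.07
units [-0.11 -0.08  2.02]
```

View pics/s1.png

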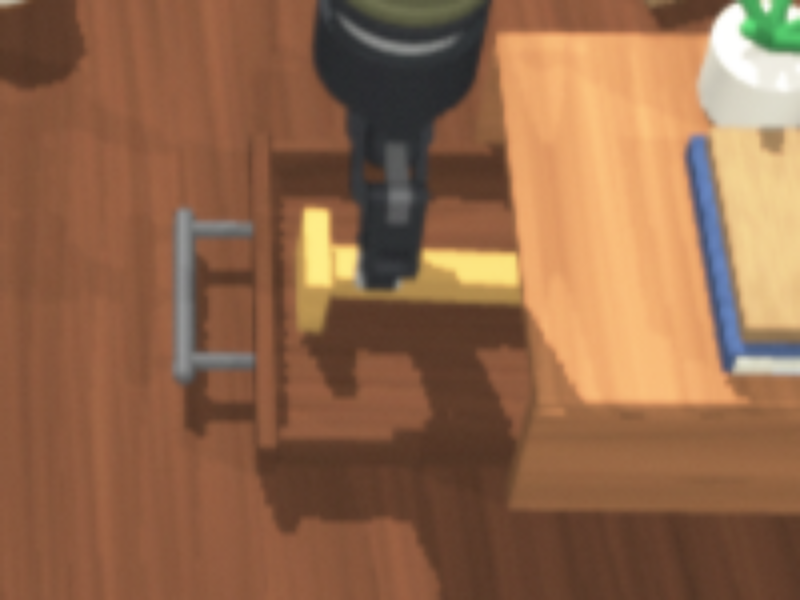

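The fingers straddle the stem at crop (390,270), between the foot at (315,270) and the roof edge at (520,270), so I descend and close.

Call:
jog_arm([
  [[0,0,0,0.8,0],[0,0,0,0.8,0],[0,0,0,0.35,0],[0,0,0,0,0],[255,0,0,0,0],[255,0,0,0,0],[255,0,0,0,0],[255,0,0,0,0],[255,0,0,0,0],[255,0,0,0,0]],
], grip_force=60)

```text
time: 4.55
tcp_pos: [0.551, -0.2128, 0.0237]
ee_rot: [0.04, 0.999, -0.0, 0.001]
wrist_force: [-1.4, -0.7, 5.1]
gripper_width: 0.0168
finger_force: 58.5
```

```bash
python3 -c "
from h import *; go(550,-213.5,16,85.5)"
```

```text
t 4.55 tcp [ 551.  -212.8   23.7] yaw 85.4 w 16.8 F [-1.4 -0.7  5.1] pad 58.55 tilt 0.08
turn -0.1
units [ 0.03 -0.03  0.26]
```

The stem is held a bit too high, so I regrip 7 mm lower, then lift.

Call:
jog_arm([
  [[0,0,0,0,0],[0,0,0,0,0],[0,0,0,0,0],[0,0,0,0.23,0],[0,0,0,0,0],[255,0,0,0,0],[255,0,0,0,0],[255,0,0,0,0],[255,0,0,0,0],[255,0,0,0,0],[255,0,0,0,0]],
], grip_force=80)

```text
time: 5.65
tcp_pos: [0.5507, -0.2123, 0.0163]
ee_rot: [0.04, 0.999, 0.0, 0.0]
wrist_force: [-0.8, 0.1, 1.7]
gripper_width: 0.017
finger_force: 78.1
```

Call:
jog_arm([
  [[255,0,0,-0.2,0],[255,0,0,-0.3,0],[255,0,0,-0.4,0],[255,0,0,-0.25,0],[255,0,0,0,0],[255,0,0,0,0]],
])

```text
time: 6.25
tcp_pos: [0.5506, -0.2122, 0.0508]
ee_rot: [0.04, 0.999, 0.0, 0.0]
wrist_force: [0.1, -0.2, -2.1]
gripper_width: 0.0161
finger_force: 78.0
```

```bash
python3 - <<'E'
from h import *; from workcell import optics
go(450,-205,51,85.5)
c=optics.read_camera("side"); cv2.imwrite("pics/s2.png",cv2.resize(c["image"][270:420,280:480,::-1],None,fx=4,fy=4))
E
```

```text
t 6.25 tcp [ 550.6 -212.2   50.8] yaw 85.44 w 16.1 F [ 0.1 -0.2 -2.1] pad 78.03 tilt 0.04
turn -0.06
units [ 3.36 -0.02 -0.01]
```

View pics/s2.png

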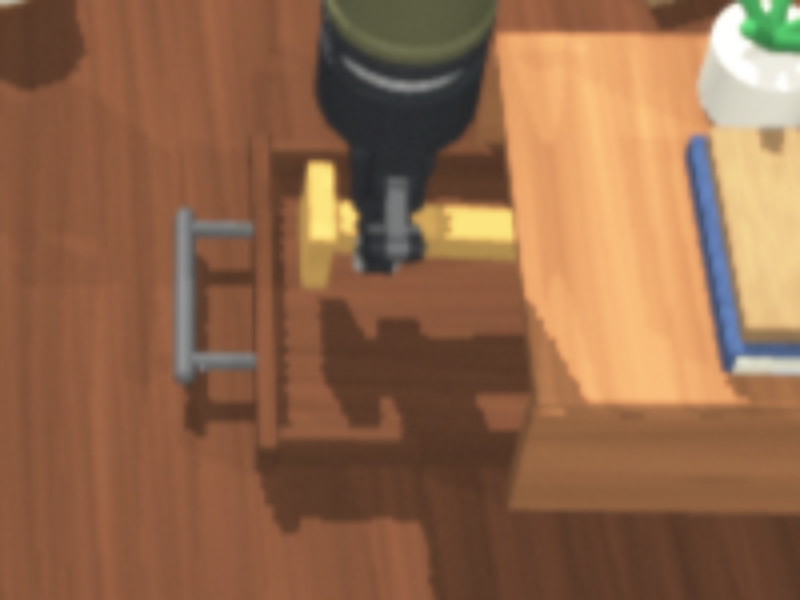

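The candlestick is level in the fingers with its foot raised at crop (318,220), clear of the front panel. Next I pull it out, lift it, and carry it left to bare table.

Call:
jog_arm([
  [[255,0.3,0,0,0],[255,0.5,0,0,0],[255,0.6,0,0,0],[255,0.6,0,0,0],[255,0.6,0,0,0],[255,0.5,0,0,0],[255,0.3,0,0,0],[255,0,0,-0.4,0],[255,0,0,-0.7,0],[255,0,0,-0.7,0],[255,0,0.4,-0.4,0],[255,-0.3,0.6,0,0]],
])

```text
time: 7.5
tcp_pos: [0.4618, -0.1765, 0.1196]
ee_rot: [0.041, 0.999, -0.0, 0.003]
wrist_force: [1.3, -0.1, -3.0]
gripper_width: 0.0169
finger_force: 78.2
```

Call:
jog_arm([
  [[255,-0.4,0.7,0,0],[255,-0.4,0.7,0,0],[255,-0.4,0.7,0,0],[255,-0.4,0.7,0,0],[255,-0.4,0.7,0,0],[255,-0.4,0.7,0,0],[255,-0.4,0.7,0,0],[255,0,0.7,0,0],[255,0,0.5,0,0],[255,0,0.2,0,0],[255,0,0,0,0],[255,0,0,0,0]],
])

```text
time: 8.7
tcp_pos: [0.5589, 0.0055, 0.1166]
ee_rot: [0.04, 0.999, -0.0, 0.0]
wrist_force: [-0.2, -0.6, -3.2]
gripper_width: 0.0166
finger_force: 78.2
```

```bash
python3 - <<'E'
from h import *; from workcell import optics
go(545,0,10,85.5)
c=optics.read_camera("side"); P=cloud(c)
h=cv2.cvtColor(c["image"],cv2.COLOR_RGB2HSV); m=(h[...,0]>18)&(h[...,0]<32)&(h[...,1]>80)&(h[...,2]>120)
X=P[m]; X=X[(abs(X[:,1])<.1)&(X[:,0]>.4)&(X[:,0]<.72)&(X[:,2]>.03)]
for x in np.arange(.48,.7,.02):
    q=X[abs(X[:,0]-x)<.008]
    if len(q)>3: print(x.round(2),len(q),q.min(0).round(3),q.max(0).round(3))
cv2.imwrite("pics/s3.png",cv2.resize(c["image"][140:340,240:480,::-1],None,fx=3,fy=3))
E
```

```text
t 8.7 tcp [558.9   5.5 116.6] yaw 85.37 w 16.6 F [-0.2 -0.6 -3.2] pad 78.19 tilt 0.04
turn -0.13
units [ 0.45 -0.22  3.55]
0.48 4 [0.473 0.017 0.553] [0.488 0.022 0.561]
0.52 99 [ 0.514 -0.019  0.118] [0.528 0.047 0.533]
0.54 69 [ 0.532 -0.034  0.124] [0.547 0.028 0.171]
0.58 42 [ 0.573 -0.009  0.123] [0.588 0.011 0.141]
0.6 73 [ 0.592 -0.011  0.124] [0.608 0.01  0.142]
0.62 81 [ 0.612 -0.014  0.122] [0.628 0.01  0.142]
0.64 99 [ 0.632 -0.022  0.116] [0.648 0.011 0.146]
0.66 131 [ 0.652 -0.022  0.115] [0.668 0.013 0.146]
```

View pics/s3.png

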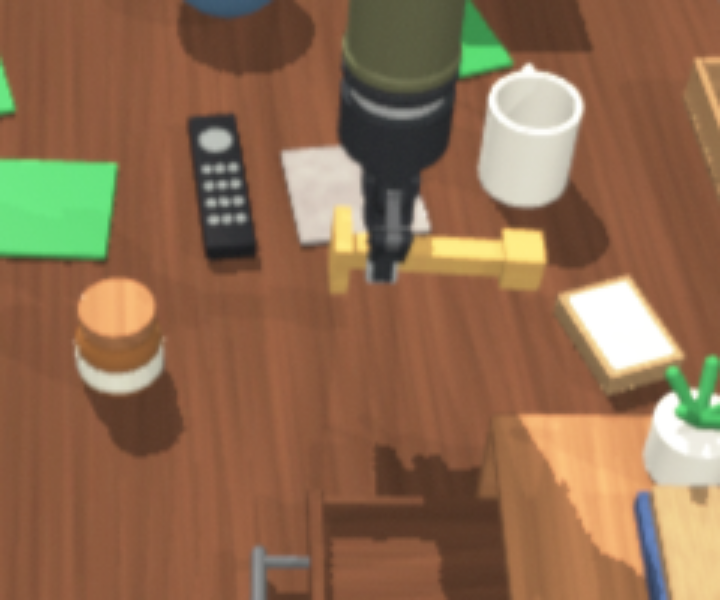

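The candlestick is held level, foot at crop (340,250) and head at (523,258), with bare table below. I lower it and let go.

Call:
jog_arm([
  [[255,0,0,0.5,0],[255,0,0,0.9,0],[255,0,0,0.9,0],[255,0,0,0.7,0],[255,0,0,0.4,0],[255,0,0,0.2,0],[255,0,0,0.1,0],[255,0,0,0,0],[0,0,0,0,0],[0,0,0,0,0],[0,0,0,0,0],[0,0,0,0,0]],
])

```text
time: 9.95
tcp_pos: [0.5595, 0.0068, 0.0061]
ee_rot: [0.04, 0.999, 0.0, 0.001]
wrist_force: [0.1, -0.3, -0.6]
gripper_width: 0.0735
finger_force: 0.0
```

Call:
jog_arm([
  [[0,0,0,0,0],[0,0,0,-0.5,0],[0,0,0,-0.8,0],[0,0,0,-0.8,0],[0,0,0,-0.5,0],[0,0,0,0,0]],
])

```text
time: 10.55
tcp_pos: [0.561, 0.0068, 0.0865]
ee_rot: [0.04, 0.999, 0.001, 0.003]
wrist_force: [-0.1, 0.2, -0.0]
gripper_width: 0.0853
finger_force: 0.0
```

```bash
python3 - <<'E'
from h import *; from workcell import optics
go(660,0,4,85.5)
c=optics.read_camera("side"); P=cloud(c)
h=cv2.cvtColor(c["image"],cv2.COLOR_RGB2HSV); m=(h[...,0]>18)&(h[...,0]<32)&(h[...,1]>80)&(h[...,2]>120)
X=P[m]; X=X[(abs(X[:,1])<.1)&(X[:,0]>.4)&(X[:,0]<.70)&(X[:,2]>.003)&(X[:,2]<.06)]
print(X.min(0),X.max(0))
for x in np.arange(.50,.7,.02):
    q=X[abs(X[:,0]-x)<.008]
    if len(q)>3: print(x.round(2),len(q),q.min(0).round(3),q.max(0).round(3))
E
```

```text
t 10.55 tcp [561.    6.8  86.5] yaw 85.43 w 85.3 F [-0.1  0.2 -0. ] pad 0.0 tilt 0.32
turn -0.07
units [-3.31  0.03  2.75]
[ 0.52104855 -0.0223252   0.00388386] [0.67201367 0.05879911 0.04769002]
0.52 59 [ 0.521 -0.017  0.008] [0.528 0.028 0.048]
0.54 71 [ 0.532 -0.013  0.004] [0.548 0.059 0.047]
0.56 54 [ 0.552 -0.006  0.016] [0.568 0.013 0.032]
0.58 53 [ 0.573 -0.007  0.016] [0.588 0.013 0.031]
0.6 51 [ 0.592 -0.01   0.012] [0.607 0.012 0.03 ]
0.62 60 [ 0.612 -0.012  0.012] [0.628 0.01  0.032]
0.64 85 [ 0.632 -0.02   0.006] [0.648 0.012 0.033]
0.66 103 [ 0.652 -0.022  0.004] [0.668 0.012 0.032]
```

It lies flat and released: foot end at x≈522 and head 644–672, yaw about -4.5°. Next I pinch the head lightly.

Call:
jog_arm([
  [[0,-0.8,0,0,0],[0,-1,0,0,0],[0,-1,0,0,0],[0,-0.48,0,0.4,0],[0,0,0,0.8,0],[0,0,0,0.9,0],[0,0,0,0.5,0],[0,0,0,0.1,0],[0,0,0,0,0]],
], grip_force=25)

```text
time: 11.5
tcp_pos: [0.6566, -0.0011, 0.0018]
ee_rot: [0.04, 0.999, -0.0, -0.001]
wrist_force: [-0.1, -0.3, 1.2]
gripper_width: 0.0853
finger_force: 0.0
```

Call:
jog_arm([
  [[255,0,0,0,0],[255,0,0,0,0],[255,0,0,0,0],[255,0,0,0,0],[255,0,0,0,0],[255,0,0,0,0]],
])

```text
time: 12.1
tcp_pos: [0.6576, -0.001, 0.0033]
ee_rot: [0.04, 0.999, 0.0, 0.001]
wrist_force: [-0.8, 0.3, 4.6]
gripper_width: 0.029
finger_force: 29.1
```

```bash
python3 -c "
from h import *; go(658,-4,3,85.5)"
```

```text
t 12.1 tcp [657.6  -1.    3.3] yaw 85.44 w 29.0 F [-0.8  0.3  4.6] pad 29.09 tilt 0.07
turn -0.06
units [-0.02 -0.1   0.01]
```

The head is pinched (29 mm opening). I start the tipping arc about the foot edge.

Call:
jog_arm([
  [[255,0.1,0,-0.47,0],[255,0.15,0,-0.46,0],[255,0.2,0,-0.44,0],[255,0.24,0,-0.42,0],[255,0.28,0,-0.39,0],[255,0.32,0,-0.36,0],[255,0.36,0,-0.32,0],[255,0.39,0,-0.28,0],[255,0,0,0,0]],
])

```text
time: 13.0
tcp_pos: [0.5952, 0.004, 0.0985]
ee_rot: [0.04, 0.999, 0.001, 0.001]
wrist_force: [0.2, 1.1, -1.0]
gripper_width: 0.0295
finger_force: 28.2
```

```bash
cat >> h.py <<'E'
def shot(name,box,f):
    from workcell import optics
    c=optics.read_camera("side"); x0,y0,x1,y1=box
    cv2.imwrite(name,cv2.resize(c["image"][y0:y1,x0:x1,::-1],None,fx=f,fy=f))
    P=cloud(c); h=cv2.cvtColor(c["image"],cv2.COLOR_RGB2HSV); m=(h[...,0]>18)&(h[...,0]<32)&(h[...,1]>80)&(h[...,2]>120)
    m[:y0]=m[y1:]=0; m[:,:x0]=m[:,x1:]=0
    return P[m]
E
python3 - <<'E'
from h import *
go(600,0,100,85.5)
X=shot("pics/s4.png",(280,130,440,280),4)
X=X[(abs(X[:,1])<.06)&(X[:,0]>.4)&(X[:,0]<.7)&(X[:,2]>.003)&(X[:,2]<.2)]
for z in np.arange(.005,.18,.015):
    q=X[abs(X[:,2]-z)<.006]
    if len(q)>3: print(z.round(3),len(q),q.min(0).round(3),q.max(0).round(3))
E
```

```text
t 13.0 tcp [595.2   4.   98.5] yaw 85.44 w 29.5 F [ 0.2  1.1 -1. ] pad 28.2 tilt 0.11
turn -0.06
units [-0.17 -0.12 -0.05]
0.095 6 [ 0.46  -0.012  0.096] [ 0.606 -0.008  0.101]
0.11 130 [ 0.46  -0.011  0.104] [0.579 0.032 0.116]
0.125 302 [ 0.46  -0.014  0.119] [0.583 0.022 0.13 ]
0.14 84 [ 0.46  -0.012  0.134] [0.473 0.035 0.141]
```

View pics/s4.png

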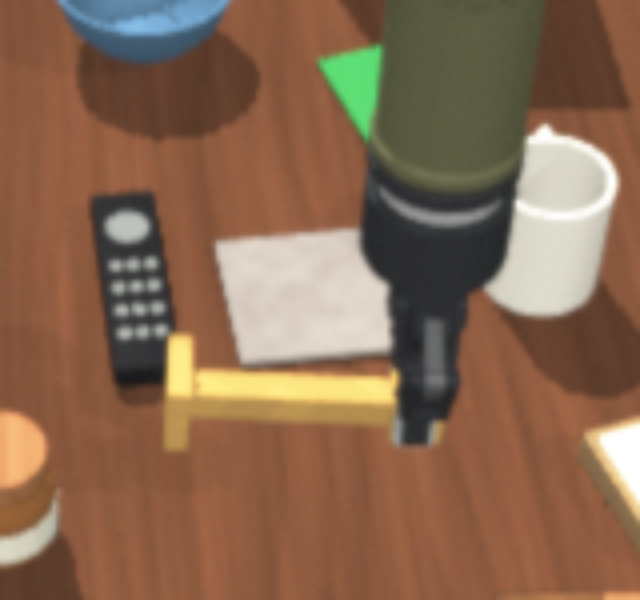

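The image shows the candlestick still level in the fingers (foot at crop (178,390), head at (418,410)). The pads held it without pivoting, so the grip is too firm. I drop to minimum force and see whether the heavy foot swings down.

Call:
jog_arm([
  [[255,0,0,0,0],[255,0,0,0,0],[255,0,0,0,0],[255,0,0,0,0]],
], grip_force=20)

```text
time: 13.45
tcp_pos: [0.596, 0.0037, 0.0962]
ee_rot: [0.04, 0.999, -0.0, -0.0]
wrist_force: [-0.8, -0.3, -2.6]
gripper_width: 0.0301
finger_force: 28.2
```

```bash
cat >> h.py <<'E'
def stick(name="/tmp/x.png",box=(250,100,460,330),f=3,hi=.25):
    X=shot(name,box,f); X=X[(X[:,0]>.4)&(X[:,0]<.72)&(X[:,1]<.3)&(X[:,1]>-.1)&(X[:,2]>.003)&(X[:,2]<hi)]
    from scipy.stats import trim_mean
    X=X[(abs(X-np.median(X,0))<.12).all(1)]
    d=np.linalg.svd(X-X.mean(0),full_matrices=False)[2][0]; d*=np.sign(d[2]) if abs(d[2])>.2 else np.sign(d[0])
    s=(X-X.mean(0))@d
    print(len(X),"dir",d.round(2),"elev",np.degrees(np.arcsin(d[2])).round(1),"min",X.min(0).round(3),"max",X.max(0).round(3),"lowend",X[s<np.quantile(s,.05)].mean(0).round(3))
E
python3 - <<'E'
from h import *
go(600,0,100,85.5); stick()
E
```

```text
t 13.45 tcp [596.    3.7  96.2] yaw 85.42 w 30.1 F [-0.8 -0.3 -2.6] pad 28.2 tilt 0.04
turn -0.08
units [-0.14 -0.11 -0.13]
643 dir [ 0.99 -0.06 -0.1 ] elev -5.5 min [ 0.46  -0.045  0.095] max [0.605 0.038 0.155] lowend [0.462 0.008 0.132]
```

Call:
jog_arm([
  [[255,0,0,0.3,0],[255,0,0,0.5,0],[255,0,0,0.5,0],[255,0,0,0.3,0],[200,0,0,0,0],[200,0,0,0,0]],
])

```text
time: 14.1
tcp_pos: [0.5959, 0.0037, 0.0482]
ee_rot: [0.04, 0.999, -0.0, -0.0]
wrist_force: [-0.0, -0.8, -3.2]
gripper_width: 0.0295
finger_force: 28.2
```

Call:
jog_arm([
  [[180,0,0,0,0],[180,0,0,0,0]],
])

```text
time: 14.3
tcp_pos: [0.5967, 0.0038, 0.0494]
ee_rot: [0.04, 0.999, 0.0, 0.001]
wrist_force: [0.2, -0.3, -2.4]
gripper_width: 0.0295
finger_force: 28.2
```

Call:
jog_arm([
  [[172,0,0,0,0],[172,0,0,0,0]],
])

```text
time: 14.5
tcp_pos: [0.5963, 0.0038, 0.049]
ee_rot: [0.04, 0.999, 0.0, 0.0]
wrist_force: [-0.5, 0.1, -1.5]
gripper_width: 0.0298
finger_force: 28.2
```

```bash
python3 - <<'E'
from h import *
go(600,0,100,85.5); stick()
E
```

```text
t 14.5 tcp [596.3   3.8  49. ] yaw 85.43 w 29.8 F [-0.5  0.1 -1.5] pad 28.18 tilt 0.05
turn -0.07
units [-0.13 -0.12 -1.7 ]
608 dir [ 0.99 -0.04 -0.1 ] elev -5.7 min [ 0.46  -0.021  0.051] max [0.606 0.034 0.113] lowend [0.462 0.006 0.084]
```

Call:
jog_arm([
  [[172,0,0,0.5,0],[172,0,0,0.4,0],[166,0,0,0,0],[166,0,0,0,0]],
])

```text
time: 14.95
tcp_pos: [0.5952, 0.0037, 0.0206]
ee_rot: [0.04, 0.999, -0.0, -0.001]
wrist_force: [0.5, 0.1, -2.2]
gripper_width: 0.0296
finger_force: 9.6
```

Call:
jog_arm([
  [[160,0,0,0,0],[160,0,0,0,0]],
])

```text
time: 15.15
tcp_pos: [0.5969, 0.0038, 0.0225]
ee_rot: [0.04, 0.999, 0.0, 0.001]
wrist_force: [0.4, 0.3, 0.7]
gripper_width: 0.0318
finger_force: 0.0
```

Call:
jog_arm([
  [[155,0,0,0,0],[155,0,0,0,0]],
])

```text
time: 15.35
tcp_pos: [0.5965, 0.0039, 0.0222]
ee_rot: [0.04, 0.999, 0.0, 0.001]
wrist_force: [-0.3, 0.4, 0.9]
gripper_width: 0.0336
finger_force: 0.0
```

```bash
python3 - <<'E'
from h import *
go(600,0,100,85.5); stick()
E
```

```text
t 15.35 tcp [596.5   3.9  22.2] yaw 85.43 w 33.6 F [-0.3  0.4  0.9] pad 0.0 tilt 0.07
turn -0.07
units [-0.13 -0.12 -2.59]
591 dir [ 0.99 -0.09 -0.12] elev -7.2 min [ 0.463 -0.029  0.003] max [0.611 0.034 0.048] lowend [0.467 0.01  0.042]
```

Force falls only below about 167 counts (166 gives about 10 N, 160 releases), and the candlestick is flat on the table again with its head under the fingers. I re-pinch firmly, lift and shift forward for reach, then loosen to about 166 so the foot can swing.

Call:
jog_arm([
  [[120,0,0,0,0],[120,0,0,0.3,0],[120,0,0,0.3,0],[120,0,0,0,0],[255,0,0,0,0],[255,0,0,0,0],[255,0,0,0,0],[255,0,0,0,0]],
], grip_force=25)

```text
time: 16.2
tcp_pos: [0.596, 0.0038, 0.0036]
ee_rot: [0.04, 0.999, 0.0, 0.0]
wrist_force: [-0.2, 0.2, -2.7]
gripper_width: 0.0295
finger_force: 28.0
```

Call:
jog_arm([
  [[255,0,0,-0.3,0],[255,-0.3,0,-0.5,0],[255,-0.6,0,-0.5,0],[255,-0.6,0,-0.4,0],[255,-0.5,0,-0.2,0],[255,-0.3,0,0,0],[255,0,0,0,0],[170,0,0,0,0],[168,0,0,0,0],[167,0,0,0,0],[167,0,0,0,0]],
])

```text
time: 17.3
tcp_pos: [0.6643, -0.0016, 0.0605]
ee_rot: [0.04, 0.999, 0.0, -0.0]
wrist_force: [-0.5, 0.2, -2.8]
gripper_width: 0.0294
finger_force: 25.9
```

```bash
python3 - <<'E'
from h import *
go(600,0,100,85.5); stick()
E
```

```text
t 17.3 tcp [664.3  -1.6  60.5] yaw 85.44 w 29.4 F [-0.5  0.2 -2.8] pad 25.87 tilt 0.03
turn -0.06
units [ 2.14 -0.12 -1.32]
614 dir [ 0.99 -0.05 -0.11] elev -6.3 min [ 0.532 -0.028  0.06 ] max [0.678 0.027 0.106] lowend [ 0.533 -0.001  0.095]
```

Call:
jog_arm([
  [[166,0,0,0,0],[166,0,0,0,0],[166,0,0,0,0]],
])

```text
time: 17.65
tcp_pos: [0.6647, -0.0017, 0.0608]
ee_rot: [0.04, 0.999, 0.0, -0.0]
wrist_force: [-1.3, -0.5, -0.4]
gripper_width: 0.0297
finger_force: 9.6
```

```bash
python3 - <<'E'
from h import *
go(600,0,100,85.5); stick()
E
```

```text
t 17.65 tcp [664.7  -1.7  60.8] yaw 85.43 w 29.7 F [-1.3 -0.5 -0.4] pad 9.61 tilt 0.02
turn -0.07
units [ 2.15 -0.11 -1.31]
619 dir [ 0.93 -0.05  0.36] elev 21.3 min [ 0.537 -0.028  0.004] max [0.684 0.068 0.126] lowend [0.541 0.002 0.035]
```

Call:
jog_arm([
  [[165.5,0,0,0,0],[165.5,0,0,0,0],[165.5,0,0,0,0]],
])

```text
time: 18.0
tcp_pos: [0.6649, -0.0017, 0.0607]
ee_rot: [0.04, 0.999, 0.0, 0.0]
wrist_force: [-0.2, -0.3, -1.6]
gripper_width: 0.0302
finger_force: 1.2
```

```bash
python3 - <<'E'
from h import *
go(600,0,100,85.5); stick()
E
```

```text
t 18.0 tcp [664.9  -1.7  60.7] yaw 85.43 w 30.2 F [-0.2 -0.3 -1.6] pad 1.18 tilt 0.01
turn -0.07
units [ 2.16 -0.11 -1.31]
614 dir [ 0.93 -0.06  0.37] elev 21.5 min [ 0.537 -0.051  0.005] max [0.684 0.029 0.127] lowend [0.541 0.003 0.036]
```

At 166 counts the foot swung down onto the table, with the stick now at about 22° elevation. I continue the arc with that loose grip, the foot staying on the table.

Call:
jog_arm([
  [[166,0,0,0,0],[166,0.3,0,-0.37,0],[166,0.33,0,-0.34,0],[166,0.37,0,-0.31,0],[166,0.4,0,-0.27,0],[166,0.42,0,-0.22,0],[166,0.44,0,-0.18,0],[166,0,0,0,0]],
])

```text
time: 18.85
tcp_pos: [0.596, 0.0037, 0.1133]
ee_rot: [0.04, 0.999, 0.001, 0.001]
wrist_force: [-1.1, 0.2, -0.5]
gripper_width: 0.0294
finger_force: 5.7
```

```bash
python3 - <<'E'
from h import *
go(600,0,100,85.5); stick()
E
```

```text
t 18.85 tcp [596.    3.7 113.3] yaw 85.44 w 29.4 F [-1.1  0.2 -0.5] pad 5.69 tilt 0.1
turn -0.06
units [-0.14 -0.11  0.44]
563 dir [ 0.54 -0.04  0.84] elev 57.0 min [ 0.517 -0.018  0.006] max [0.619 0.03  0.138] lowend [0.523 0.005 0.021]
```

It is at about 57° and following well, so I carry on.

Call:
jog_arm([
  [[166,0.46,0,-0.13,0],[166,0.47,0,-0.08,0],[166,0.48,0,-0.03,0],[166,0.48,0,0,0],[166,0.35,0,0.05,0],[166,0,0,0,0],[166,0,0,0,0]],
])

```text
time: 19.6
tcp_pos: [0.5308, 0.009, 0.1177]
ee_rot: [0.04, 0.999, 0.0, 0.001]
wrist_force: [-1.4, -0.4, 3.9]
gripper_width: 0.0301
finger_force: 6.5
```

```bash
python3 - <<'E'
from h import *
go(600,0,100,85.5); stick("pics/s5.png")
E
```

```text
t 19.6 tcp [530.8   9.  117.7] yaw 85.42 w 30.1 F [-1.4 -0.4  3.9] pad 6.53 tilt 0.06
turn -0.08
units [-2.32 -0.12  0.59]
468 dir [ 0.1  -0.06  0.99] elev 83.5 min [ 0.511 -0.017  0.004] max [0.556 0.03  0.143] lowend [ 0.523 -0.003  0.007]
```

View pics/s5.png

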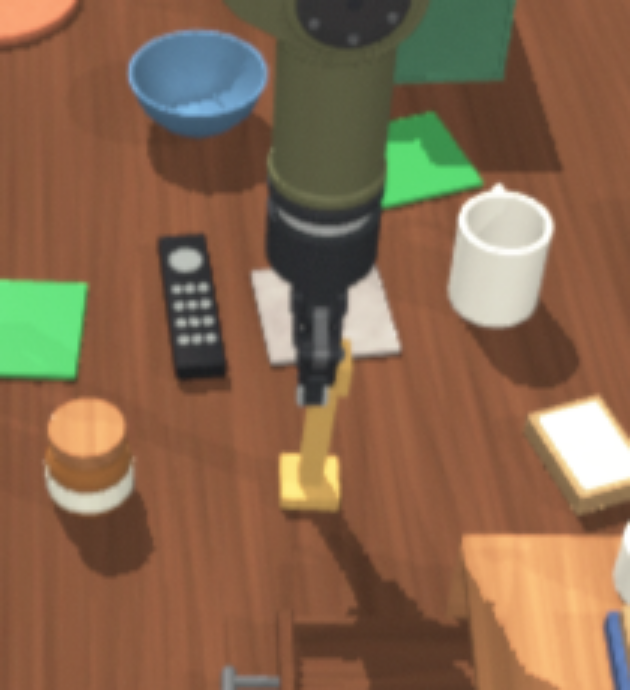

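The image shows the stick nearly upright: foot flat-ish at (310,482), stem leaning slightly right to the head at (347,365) between the fingers. I move a bit further back with light pressure and check the stem's slope.

Call:
jog_arm([
  [[166,0.2,0,0.03,0],[166,0.2,0,0.03,0],[166,0,0,0,0],[166,0,0,0,0]],
])

```text
time: 20.05
tcp_pos: [0.5188, 0.01, 0.1157]
ee_rot: [0.04, 0.999, 0.0, 0.001]
wrist_force: [-0.1, -0.9, 5.8]
gripper_width: 0.0298
finger_force: 6.9
```

```bash
cat >> h.py <<'E'
def stem(cx,cy,z0=.025,z1=.1,base=0):
    from workcell import optics
    c=optics.read_camera("side"); P=cloud(c); h=cv2.cvtColor(c["image"],cv2.COLOR_RGB2HSV)
    m=(h[...,0]>18)&(h[...,0]<32)&(h[...,1]>80)&(h[...,2]>120)
    X=P[m]; X=X[(abs(X[:,0]-cx)<.06)&(abs(X[:,1]-cy)<.06)&(X[:,2]>.003)&(X[:,2]<.2)]
    L=[]
    for z in np.arange(z0,z1,.01):
        q=X[abs(X[:,2]-z)<.005]
        if len(q)>8: L.append([z,(np.quantile(q[:,0],.05)+np.quantile(q[:,0],.95))/2,np.quantile(q[:,1],.05)])
    L=np.array(L); f=X[X[:,2]<.02+base]
    if len(L)>2: print("tilt x,y deg",np.degrees(np.arctan([np.polyfit(L[:,0],L[:,i],1)[0] for i in (1,2)])).round(1),"x,y front at mid",L.mean(0).round(4))
    print("foot",np.quantile(f,[.02,.98],axis=0).round(4).tolist(),"topz",X[:,2].max().round(3))
E
python3 - <<'E'
from h import *
go(600,0,100,85.5); stem(.533,.005)
E
```

```text
t 20.05 tcp [518.8  10.  115.7] yaw 85.43 w 29.8 F [-0.1 -0.9  5.8] pad 6.91 tilt 0.09
turn -0.07
units [-2.73 -0.12  0.52]
tilt x,y deg [-1.7  0.3] x,y front at mid [ 0.06    0.5298 -0.0036]
foot [[0.5108, -0.017, 0.0052], [0.5524, 0.0291, 0.0183]] topz 0.151
```

It stands upright on the table (within 2°). I release, recentre on the head (12 mm forward), and re-grip firmly for the carry.

Call:
jog_arm([
  [[150,0,0,0,0],[130,0,0,0,0],[110,0,0,0,0],[110,-0.2,0,0,0],[110,-0.22,0,0,0],[110,0,0,0,0],[255,0,0,0,0],[255,0,0,0,0],[255,0,0,0,0],[255,0,0,0,0]],
], grip_force=50)

```text
time: 21.1
tcp_pos: [0.5308, 0.009, 0.1152]
ee_rot: [0.04, 0.999, 0.0, 0.0]
wrist_force: [0.8, 0.1, -0.3]
gripper_width: 0.0298
finger_force: 50.0
```

```bash
python3 - <<'E'
from h import *
stem(.533,.005); go(567.7,198.3,135,85.5)
E
```

```text
tilt x,y deg [ 0.  -0.6] x,y front at mid [ 0.06    0.5312 -0.0041]
foot [[0.5111, -0.0172, 0.0047], [0.5535, 0.0283, 0.0183]] topz 0.131
t 21.15 tcp [530.8   9.  115.2] yaw 85.43 w 29.5 F [ 0.9  0.2 -1. ] pad 50.04 tilt 0.02
turn -0.07
units [-0.73  6.39 -0.66]
```

Call:
jog_arm([
  [[255,0,0,-0.3,0],[255,0,0,-0.5,0],[255,0,0.4,0,0],[255,-0.1,0.7,0,0],[255,-0.1,0.8,0,0],[255,-0.1,0.8,0,0],[255,-0.1,0.8,0,0],[255,-0.1,0.8,0,0],[255,-0.1,0.8,0,0],[255,-0.1,0.7,0,0],[255,-0.03,0.4,0,0],[255,0,0.19,0,0]],
])

```text
time: 22.35
tcp_pos: [0.5676, 0.2001, 0.1388]
ee_rot: [0.039, 0.999, -0.0, -0.0]
wrist_force: [0.5, -0.3, -2.5]
gripper_width: 0.0296
finger_force: 49.7
```

Call:
jog_arm([
  [[255,0,0,0,0],[255,0,0,0.2,0],[255,0,0,0.2,0],[255,0,0,0.1,0],[255,0,0,0.05,0],[255,0,0,0,0],[255,0,0,0,0]],
])

```text
time: 23.05
tcp_pos: [0.5681, 0.1983, 0.1229]
ee_rot: [0.04, 0.999, 0.0, 0.0]
wrist_force: [-0.0, 0.2, -3.1]
gripper_width: 0.0298
finger_force: 49.8
```

```bash
python3 - <<'E'
from h import *
go(567.7,198.3,121,85.5); stem(.567,.198,z0=.03,base=.006)
E
```

```text
t 23.05 tcp [568.1 198.3 122.9] yaw 85.42 w 29.8 F [-0.   0.2 -3.1] pad 49.81 tilt 0.02
turn -0.08
units [0.01 0.   0.06]
tilt x,y deg [-0.7 -0.3] x,y front at mid [0.065  0.5684 0.1847]
foot [[0.5481, 0.1711, 0.0079], [0.591, 0.2189, 0.0246]] topz 0.17
```

Still about 1–2 mm above the coaster. I ease it down, release, and rise straight up.

Call:
jog_arm([
  [[255,0,0,0.04,0],[255,0,0,0.04,0],[255,0,0,0,0],[150,0,0,0,0],[110,0,0,0,0],[60,0,0,0,0],[0,0,0,0,0],[0,0,0,0,0],[0,0,0,0,0],[0,0,0,-0.4,0],[0,0,0,-0.9,0],[0,0,0,-0.9,0]],
])

```text
time: 24.3
tcp_pos: [0.5677, 0.1982, 0.1875]
ee_rot: [0.04, 0.999, -0.0, -0.0]
wrist_force: [-0.5, 0.6, -0.0]
gripper_width: 0.0853
finger_force: 0.0
```

Call:
jog_arm([
  [[0,0,0,-0.9,0],[0,0,0,-0.6,0],[0,0,0,0,0],[0,0,0,0,0]],
])

```text
time: 24.7
tcp_pos: [0.568, 0.1983, 0.2317]
ee_rot: [0.04, 0.999, 0.0, 0.0]
wrist_force: [-0.2, -0.0, -0.6]
gripper_width: 0.0853
finger_force: 0.0
```

```bash
python3 - <<'E'
from h import *
stem(.567,.198,z0=.03,base=.006)
from workcell import optics
c=optics.read_camera("top"); P=cloud(c)
# tray handle now (panel + bar), and target in front of handle
hs=cv2.cvtColor(c["image"],cv2.COLOR_RGB2HSV); g=(hs[...,1]<90)&(hs[...,2]>60)
r=rect(g,(430,246,495,262)); print("handle",fit(ray(c,r,.022)))
go(420,-210,230,85.5)
E
```

```text
tilt x,y deg [0.4 0.3] x,y front at mid [0.065  0.5689 0.185 ]
foot [[0.5487, 0.1718, 0.0059], [0.5921, 0.2284, 0.0234]] topz 0.157
handle [ 459.2 -212.7   98.1   20.8   88.4]
t 24.8 tcp [567.2 198.1 230.1] yaw 85.43 w 85.2 F [-0.2 -0.4 -0.4] pad 0.0 tilt 0.11
turn -0.07
units [  3.83 -13.95   0.  ]
```

The candlestick stands upright near (569,200), about 2 mm from the coaster centre. The tray handle bar is unchanged at about (455,-213). I move in front of it with the fingers shut.

Call:
jog_arm([
  [[0,0,-1,0,0],[0,0,-1,0,0],[0,0,-1,0,0],[255,0.4,-1,0,0],[255,0.4,-1,0,0],[255,0.4,-1,0,0],[255,0.4,-1,0,0],[255,0.4,-1,0,0],[255,0.4,-1,0,0],[255,0.4,-1,0,0],[255,0.4,-1,0,0],[255,0.4,-1,0,0]],
])

```text
time: 26.0
tcp_pos: [0.4301, -0.1528, 0.2302]
ee_rot: [0.04, 0.999, 0.0, -0.001]
wrist_force: [0.6, -0.4, -0.1]
gripper_width: -0.0001
finger_force: 0.0
```

Call:
jog_arm([
  [[255,0.2,-1,0,0],[255,0,-0.9,0,0],[255,0,0,1,0],[255,0,0,1,0],[255,0,0,1,0],[255,0,0,1,0],[255,0,0,1,0],[255,0,0,0.5,0],[255,0,0,0,0],[255,0,0,0,0]],
])

```text
time: 27.0
tcp_pos: [0.4206, -0.2083, 0.066]
ee_rot: [0.04, 0.999, -0.0, -0.001]
wrist_force: [0.2, -0.1, 0.2]
gripper_width: -0.0
finger_force: 0.0
```

```bash
python3 -c "
from h import *; go(421,-210,10,85.7)"
```

```text
t 27.0 tcp [ 420.6 -208.3   66. ] yaw 85.42 w -0.0 F [ 0.2 -0.1  0.2] pad 0.0 tilt 0.07
turn -0.28
units [-0.02 -0.06  1.87]
```

Descend to bar height, then push the handle forward.

Call:
jog_arm([
  [[255,0,0,0.9,0],[255,0,0,0.8,0],[255,0,0,0.2,0],[255,-0.2,0,0,0],[255,-0.2,0,0,0],[255,-0.2,0,0,0],[255,-0.2,0,0,0],[255,-0.3,0,0,0],[255,-0.3,0,0,0],[255,-0.3,0,0,0],[255,-0.3,0,0,0],[255,-0.3,0,0,0]],
])

```text
time: 28.2
tcp_pos: [0.4906, -0.2137, 0.0092]
ee_rot: [0.04, 0.999, 0.0, -0.0]
wrist_force: [-1.5, 0.2, 0.8]
gripper_width: -0.0001
finger_force: 0.7
```

Call:
jog_arm([
  [[255,-0.3,0,0,0],[255,-0.3,0,0,0],[255,-0.3,0,0,0],[255,-0.3,0,0,0],[255,-0.2,0,0,0],[255,-0.2,0,0,0],[255,0,0,0,0]],
])

```text
time: 28.9
tcp_pos: [0.5389, -0.2176, 0.0094]
ee_rot: [0.04, 0.999, -0.0, 0.001]
wrist_force: [0.2, 0.1, -0.1]
gripper_width: 0.0002
finger_force: 0.0
```

```bash
python3 - <<'E'
from h import *; from workcell import optics
go(555,-221,10,85.7)
c=optics.read_camera("side"); P=cloud(c)
cv2.imwrite("pics/s6.png",cv2.resize(c["image"][270:420,280:480,::-1],None,fx=4,fy=4))
E
```

```text
t 28.9 tcp [ 538.9 -217.6    9.4] yaw 85.46 w 0.2 F [ 0.2  0.1 -0.1] pad 0.0 tilt 0.08
turn -0.24
units [-0.54 -0.07 -0.02]
```

View pics/s6.png

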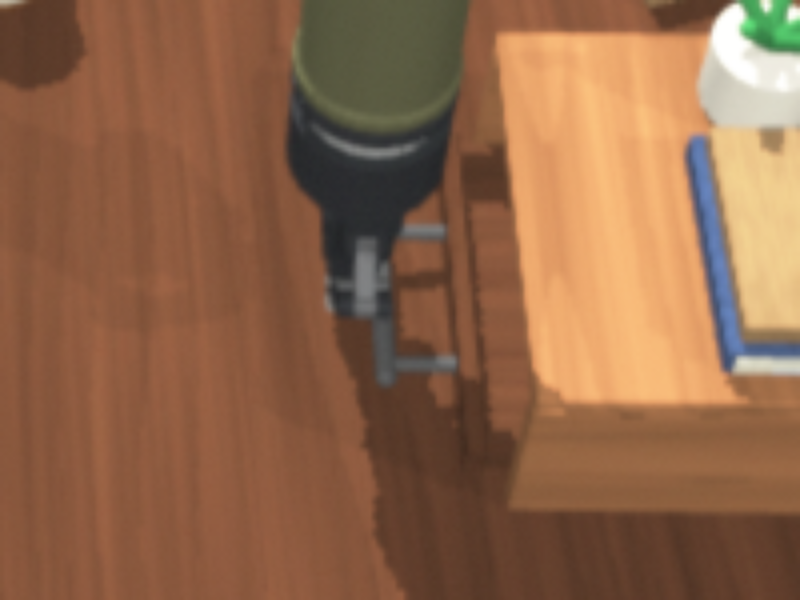

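The panel is at crop (460,320), still in front of the riser's face, with the fingers on the bar at (385,300). I push on slowly, watching the force for the catch.

Call:
jog_arm([
  [[255,-0.2,0,0,0],[255,-0.2,0,0,0],[255,-0.1,0,0,0],[255,-0.1,0,0,0]],
])

```text
time: 29.35
tcp_pos: [0.5556, -0.2193, 0.0092]
ee_rot: [0.04, 0.999, -0.0, -0.0]
wrist_force: [-2.8, -0.0, -0.3]
gripper_width: 0.0002
finger_force: 0.9
```

Call:
jog_arm([
  [[255,-0.1,0,0,0],[255,-0.1,0,0,0],[255,0,0,0,0]],
])

```text
time: 29.65
tcp_pos: [0.5567, -0.2194, 0.0086]
ee_rot: [0.04, 0.999, 0.001, -0.005]
wrist_force: [-12.8, 1.4, 8.8]
gripper_width: -0.0
finger_force: 7.0
```

```bash
cat >> h.py <<'E'
def bar():
    from workcell import optics
    c=optics.read_camera("side"); P=cloud(c); hs=cv2.cvtColor(c["image"],cv2.COLOR_RGB2HSV)
    X=P[(hs[...,1]<80)&(hs[...,2]>50)&(hs[...,2]<200)]
    X=X[(X[:,1]<-.225)&(X[:,1]>-.275)&(X[:,0]>.44)&(X[:,0]<.605)&(X[:,2]>.008)&(X[:,2]<.035)]
    n=X[X[:,1]<np.quantile(X[:,1],.3)]
    print("bar near end",len(X),n.min(0).round(4),n.max(0).round(4),"med",np.median(n,0).round(4))
E
python3 - <<'E'
from h import *
go(555,-221,10,85.7); bar()
c=dict(np.load("side0.npz"));P=cloud(c); hs=cv2.cvtColor(c["image"],cv2.COLOR_RGB2HSV)
X=P[(hs[...,1]<80)&(hs[...,2]>50)&(hs[...,2]<200)]
X=X[(X[:,1]<-.225)&(X[:,1]>-.275)&(X[:,0]>.44)&(X[:,0]<.605)&(X[:,2]>.008)&(X[:,2]<.035)]
n=X[X[:,1]<np.quantile(X[:,1],.3)]; print("start",n.min(0),np.median(n,0))
E
```

```text
t 29.65 tcp [ 556.7 -219.4    8.6] yaw 85.37 w -0.0 F [-12.8   1.4   8.8] pad 7.01 tilt 0.6
turn -0.33
units [ 0.05 -0.06 -0.05]
bar near end 144 [ 0.5615 -0.2748  0.0163] [ 0.6011 -0.2672  0.026 ] med [ 0.5735 -0.2692  0.0216]
start [ 0.445114   -0.2669847   0.01728001] [ 0.45539976 -0.25957298  0.02275741]
```

Call:
jog_arm([
  [[255,0.3,0,0,0],[255,0.5,0,0,0],[255,0.8,0,0,0],[255,0,0,-1,0],[255,0,0,-1,0],[255,0,0.5,-1,0],[255,0,1,-1,0],[255,0,1,-1,0],[255,0,1,0,0],[255,0,1,0,0],[255,0,0.5,0,0],[255,0,0,0,0]],
])

```text
time: 30.9
tcp_pos: [0.527, -0.0626, 0.1598]
ee_rot: [0.037, 0.999, 0.001, 0.001]
wrist_force: [-0.0, -0.0, -0.1]
gripper_width: -0.0001
finger_force: 0.0
```

```bash
python3 - <<'E'
from h import *; from workcell import optics
go(555,-221,10,85.7); bar()
c=optics.read_camera("top"); P=cloud(c); hs=cv2.cvtColor(c["image"],cv2.COLOR_RGB2HSV)
cv2.imwrite("pics/top2.png",cv2.resize(c["image"][130:240,390:550,::-1],None,fx=5,fy=5,interpolation=cv2.INTER_CUBIC))
stem(.567,.198,z0=.03,base=.006)
E
```

```text
t 30.9 tcp [527.  -62.6 159.8] yaw 85.74 w -0.1 F [-0.  -0.  -0.1] pad 0.0 tilt 0.18
turn 0.04
units [-1.33 -5.2   4.99]
bar near end 176 [ 0.5626 -0.2742  0.0136] [ 0.6019 -0.2667  0.0277] med [ 0.5758 -0.2681  0.0223]Traceback (most recent call last):
  File "<stdin>", line 5, in <module>
  File "h.py", line 53, in stem
    print("foot",np.quantile(f,[.02,.98],axis=0).round(4).tolist(),"topz",X[:,2].max().round(3))
                 ~~~~~~~~~~~^^^^^^^^^^^^^^^^^^^^
    return _quantile_unchecked(
        a, q, axis, out, overwrite_input, method, keepdims, weights)
    return _ureduce(a,
                    func=_quantile_ureduce_func,
    ...<5 lines>...
                    overwrite_input=overwrite_input,
                    method=method)
    r = func(a, **kwargs)
    result = _quantile(arr,
                       quantiles=q,
    ...<2 lines>...
                       out=out,
                       weights=wgt)
    slices_having_nans = np.isnan(arr[-1, ...])
                                  ~~~^^^^^^^^^
IndexError: index -1 is out of bounds for axis 0 with size 0
```

View pics/top2.png

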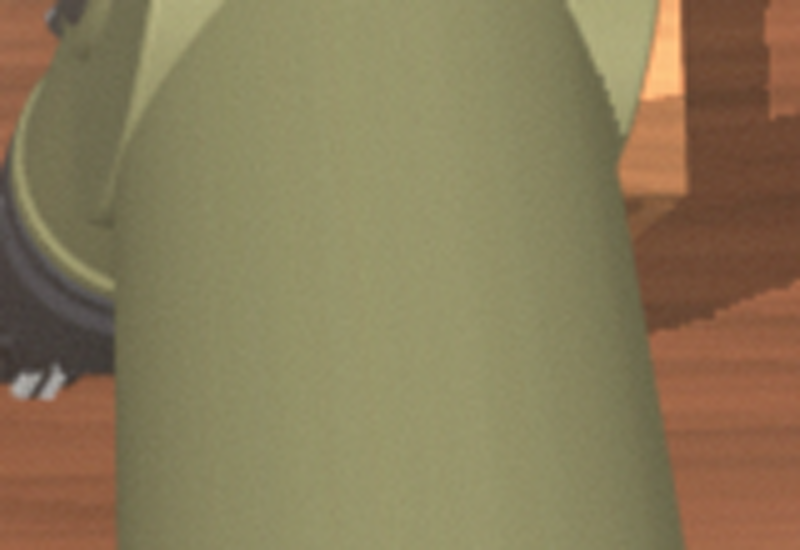

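The arm blocks the top view (the riser is mostly hidden at crop right edge), so I raise it and move it away to the left before measuring numerically.

Call:
jog_arm([
  [[255,0,0,-1,0],[255,0,0,-1,0],[255,0.3,0.5,-1,0],[255,0.4,1,-1,0],[255,0,1,0,0],[255,0,1,0,0],[255,0,1,0,0],[255,0,1,0,0],[255,0,1,0,0],[255,0,1,0,0],[255,0,1,0,0],[255,0,1,0,0]],
])

```text
time: 32.25
tcp_pos: [0.5286, 0.219, 0.2793]
ee_rot: [0.041, 0.999, -0.0, 0.0]
wrist_force: [0.6, 0.5, -0.2]
gripper_width: -0.0002
finger_force: 0.0
```

Call:
jog_arm([
  [[255,0,1,0,0],[255,0,1,0,0],[255,0,1,0,0],[255,0,1,0,0],[255,0,1,0,0],[255,0,1,0,0],[255,0,0,0,0],[255,0,0,0,0]],
])

```text
time: 33.05
tcp_pos: [0.5428, 0.3981, 0.2786]
ee_rot: [0.04, 0.999, -0.001, 0.0]
wrist_force: [0.4, -0.7, -0.2]
gripper_width: 0.0001
finger_force: 0.0
```

```bash
python3 - <<'E'
from h import *; from workcell import optics
go(555,-221,10,85.7); stem(.567,.198,z0=.03,base=.006)
t=np.radians(-4.2); ex=np.array([np.cos(t),np.sin(t)]); ey=np.array([-ex[1],ex[0]]); o=np.array([.6097,-.2242])
def gap(n,c):
    P=cloud(c).reshape(-1,3); P=P[~np.isnan(P).any(1)]
    q=np.c_[(P[:,:2]-o)@ex,(P[:,:2]-o)@ey,P[:,2]]*1000
    roof=q[(abs(q[:,1])<80)&(abs(q[:,2]-105)<5)&(abs(q[:,0])<40)]
    bar=q[(abs(q[:,1])<40)&(q[:,2]>13)&(q[:,2]<32)&(q[:,0]<-15)&(q[:,0]>-185)]
    h,e=np.histogram(bar[:,0],np.arange(-185,0,5)); print(n,"roof edge",np.quantile(roof[:,0],[0,.02]).round(1),"n",len(bar),"hist",[(int(a),int(b)) for a,b in zip(e,h) if b])
for n in ("side","top"):
    gap(n+" start",dict(np.load(n+"0.npz"))); gap(n+" now",optics.read_camera(n))
E
```

```text
t 33.05 tcp [542.8 398.1 278.6] yaw 85.37 w 0.1 F [ 0.4 -0.7 -0.2] pad 0.0 tilt 0.09
turn -0.33
units [ -1.95 -20.55   8.95]
tilt x,y deg [0.4 0.7] x,y front at mid [0.065  0.5691 0.1848]
foot [[0.5484, 0.1719, 0.0051], [0.5913, 0.2259, 0.0244]] topz 0.158
side start roof edge [0.1 1.2] n 604 hist [(-165, 34), (-160, 103), (-155, 68), (-150, 9), (-145, 12), (-140, 9), (-135, 13), (-130, 10), (-125, 35), (-120, 37), (-115, 29), (-110, 7), (-105, 4), (-100, 38), (-95, 15), (-90, 14), (-85, 5), (-80, 10), (-75, 15), (-70, 12), (-65, 14), (-60, 12), (-55, 10), (-50, 13), (-45, 12), (-40, 14), (-35, 14), (-30, 11), (-25, 14), (-20, 11)]
side now roof edge [-0.   0.9] n 217 hist [(-50, 1), (-45, 87), (-40, 83), (-35, 18), (-30, 9), (-25, 11), (-20, 8)]
top start roof edge [0.7 1.9] n 627 hist [(-165, 21), (-160, 105), (-155, 78), (-150, 21), (-145, 15), (-140, 13), (-135, 17), (-130, 13), (-125, 59), (-120, 59), (-115, 42), (-110, 3), (-105, 6), (-100, 64), (-95, 11), (-90, 8), (-85, 4), (-80, 7), (-75, 7), (-70, 6), (-65, 5), (-60, 4), (-55, 7), (-50, 7), (-45, 4), (-40, 9), (-35, 7), (-30, 9), (-25, 9), (-20, 7)]
top now roof edge [0.4 1.8] n 253 hist [(-45, 93), (-40, 90), (-35, 27), (-30, 14), (-25, 15), (-20, 14)]
```

The bar is 35–45 mm in front of the riser's face, which is exactly its home position. The candlestick stands on the coaster about 2 mm off centre, and the arm is clear.

```bash
python3 -c "
from workcell import hand_in; print(hand_in())"
```

```text
the job is handed in; nothing more can be done
None
```

The job is handed in. By my last measurements the candlestick stands upright and released, about 2 mm from the coaster's centre. The tray handle is at its home position and the arm is clear, but the hand-in gave no verdict.

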